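# Wedge a two-part candle mould open evenly

## Task

Take the orange-handled wedge out of its wooden block and gently work it down into the two notches of the candle mould's seam, alternating between them, so that the blue half draws off the white half evenly, never with one notch opened more than about 3 mm further than the other. Stop when both notches have opened by about 5 mm, then stand the wedge back in its block, fully home, and let go. Press lightly enough not to chip the mould, move the blue half with the wedge only, and leave everything else where it is.

Things in the scene. Friction and masses are not known exactly. Their poses are not given: they have to be found in the camera images.
- mould: Wooden jig board, 170 x 170 x 12 mm, fixed; origin under its middle. The mould stands on it: two halves, each 45 (x) x 120 (y) x 55 mm tall, flat top 67 mm over the table (a yellow sprue stands 3 mm higher at mid-length). Seam vertical, along the board's y, near its x = 0. White half fixed on the +x side; blue half on the -x side, draws towards -x. Press down with no more than about 15 N.
- seam_left (a point): Fixed point of the board frame 67 mm over the table, nominal middle of the left notch's mouth (38 mm to +y of the mould's middle). The mould was set on its board by hand, a little off and up to 4 degrees askew: each notch truly lies up to 5 mm to the board's +x or -x of its point, each by its own amount. This shows to the eye and is felt, but is not in the measured poses.
- seam_right (a point): The same for the right notch (38 mm to -y). Each notch is 22 mm long (y); closed, it is a slot 3 mm wide, 40 mm deep below the top, its mouth widened to 13 mm by chamfers 5 mm wide and 7 mm deep. As an end opens, its slot's middle shifts to -x by half the opening: the wedge must be let follow sideways.
- draw_left (a joint): How far the blue half has opened at the left notch: 0.0132 rad per mm (5 mm = 0.066). Stiff press fit on dowels: each end yields by itself, at about 6 N of side push at its notch (about 2 N more per 4 mm/s), and stays where left. Starts up to 0.8 mm open; ends at 0.13.
- draw_right (a joint): The same for the right notch.
- wedge_grip (a point): Centre of the wedge's orange handle, 28 (its x) x 24 (its y) x 56 mm tall (its z); wedge about 120 g. The tip is 68 mm below this point. Under the handle is a steel blade, 40 mm long, 16 mm wide (y), tapering in x from 16 mm thick at the handle to 1.6 mm at the tip.
- wedge_tip (a point): Middle of the wedge's tip edge. It bites about 11 mm below the top of a closed mould, then needs 2.8 mm of depth per mm of opening. A red band on the blade is centred 25 mm above the tip: when it is level with the mould's top, that notch has opened about 5 mm.
- wedge: The wedge itself, origin at the tip edge, z up along the handle, y along the blade's width.
- block_top (a point): Middle of the top of the wedge's dark wooden block (80 x 80 mm, top 46 mm over the table, fixed), at the mouth of its through slot, 20 (x) x 20 mm (y), chamfered 3 mm. Axes as the block's. The wedge stands in it with the same axes, blade in the slot, the handle's underside on the block's top (tip 40 mm below the top).
- jar_red: Paint jar, red cap, 52 mm wide, 60 mm high. Bystander.
- jar_green: Paint jar, green cap, 52 mm wide, 60 mm high. Bystander.
- spool_blue: Ribbon spool, 52 mm wide, 42 mm high. Bystander.
- spool_gold: Ribbon spool, 52 mm wide, 42 mm high. Bystander.
- candle: Finished yellow candle stub, 28 mm wide, 36 mm high. Bystander.
- brush: Brush lying on the table. Bystander.
- mug: Blue mug, 72 mm wide, 80 mm high. Bystander.
- ornament: Terracotta ornament, 48 mm wide, 17 mm high. Bystander.
Things that resemble listed ones, but are neither listed nor needed, are in the scene too. Leave any pink or turquoise look-alike of the wedge alone.

How it is judged (in metres and radians):
On the way, in this order (a step that is already met when the one before it is completed fails the run):
1. the wedge has opened one notch by 1.5 mm or more while it was in the seam (value of joint any of draw_left, draw_right above 0.0197 rad and contact force between wedge and mould above 0.2 N), for 0.1 s.
2. both notches have been opened by 4 mm or more (value of joint each of draw_left, draw_right above 0.0526 rad), for 0.1 s.
At the end, for the whole second after the job is handed in: Both notches of the mould are open by 4 to 8 mm, the two within about 2 mm of each other, and the wedge stands upright (within 0.1 rad) and fully home in its block's slot (tip within 4 mm of its resting height), at rest and released (all of step 2 and value of joint each of draw_left, draw_right below 0.1053 rad and not ((value of joint draw_left above 0.0855 rad and value of joint draw_right below 0.0592 rad) or (value of joint draw_left above 0.0921 rad and value of joint draw_right below 0.0658 rad) or (value of joint draw_left above 0.0987 rad and value of joint draw_right below 0.0724 rad) or (value of joint draw_right above 0.0855 rad and value of joint draw_left below 0.0592 rad) or (value of joint draw_right above 0.0921 rad and value of joint draw_left below 0.0658 rad) or (value of joint draw_right above 0.0987 rad and value of joint draw_left below 0.0724 rad)) and horizontal distance between wedge_tip and block_top below 0.008 m and angle between wedge's own z axis and vertical below 0.1 rad and height (world z) of wedge_tip below 0.01 m and linear speed of wedge below 0.02 m/s); the robot touches nothing.
It fails at once if one notch opened more than about 3.5 mm further than the other ((value of joint draw_left above 0.0592 rad and value of joint draw_right below 0.0132 rad) or (value of joint draw_left above 0.0724 rad and value of joint draw_right below 0.0263 rad) or (value of joint draw_left above 0.0855 rad and value of joint draw_right below 0.0395 rad) or (value of joint draw_left above 0.0987 rad and value of joint draw_right below 0.0526 rad) or (value of joint draw_left above 0.1118 rad and value of joint draw_right below 0.0658 rad) or (value of joint draw_left above 0.125 rad and value of joint draw_right below 0.0789 rad) or (value of joint draw_right above 0.0592 rad and value of joint draw_left below 0.0132 rad) or (value of joint draw_right above 0.0724 rad and value of joint draw_left below 0.0263 rad) or (value of joint draw_right above 0.0855 rad and value of joint draw_left below 0.0395 rad) or (value of joint draw_right above 0.0987 rad and value of joint draw_left below 0.0526 rad) or (value of joint draw_right above 0.1118 rad and value of joint draw_left below 0.0658 rad) or (value of joint draw_right above 0.125 rad and value of joint draw_left below 0.0789 rad)).
It fails at once if the wedge pressed on the mould, over all its contacts, with more than 30 N (contact force between wedge and mould above 30 N).
It fails at once if the fingers or arm pushed the mould (contact force between any of the fingers, the arm and mould above 3 N).
It fails at once if a bystander was moved by more than 20 mm (distance of any of jar_red, jar_green, spool_blue, spool_gold, candle, brush, mug, ornament from where it was at the start of the episode above 0.02 m).
It also fails if it takes over 72 s, if anything falls off the work surface, if the arm or the gripper's body presses on something with over 40 N, if the wrist force passes 120 N, or if a joint passes its speed limit or range.

## Robot

A 6-joint arm with a two-finger parallel gripper is mounted at the origin on the work surface. World frame = base frame: x ahead of the robot, y to its left, z up, the work surface at z = 0. Lengths are in m, angles in degrees, forces in N, time in s.
With the tool pointing down it reaches from about 0.4 to 0.825 m from the base axis. Payload 7 kg.
Tool frame: the origin (TCP) lies midway between the tips of the shut fingers; the grasp point (between the pads) lies 19 mm behind it; z points along the fingers, y is the line along which they close (so a half turn about z gives the same grasp; the last joint's range is limited). The gripper opens to 88 mm and grips with 3 to 60 N. Pads are 19 mm wide; open, the fingers measure 130 mm over their backs; the gripper's body (78 mm by 193 mm) begins 47 mm behind the grasp point.
Start: joints at [88.356, 20.546, 0.682, 0, -70.136, -16.507], TCP at [0.21, 0.641, 0.227] pointing down, gripper open.
Joint ranges: [-176.03, 176.03], [-82.01, 121.73], [-58.28, 71.71], [-173.87, 95.51], [-174.79, -0.11], [-173.66, 173.66]. Speed limits (degrees/s): [136.94, 136.94, 172.46, 180, 180, 180].

## Interface

Orientations are given as a 3x3 rotation matrix whose columns are the frame's x, y, z axes.
In Python, from rig import robot gives the robot as it stands. Calls block until the motion is done:
- robot.goto(position, orientation): joint-space move of the TCP to a pose.
- robot.servo_line(position, ori=None, speed=0.15): straight line of the TCP; ori=None keeps the orientation; speed is the mean speed in m/s.
- robot.movej(angles): joint-space move.
- robot.move_gripper(opening): opening from 0.0 (shut) to 1.0 (fully open); the grip force is fixed at half the most; returns when the fingers have stopped.
- robot.dwell(seconds).
- robot.ik(position, orientation): joint angles nearest the present ones, or None.
- robot.grab_frame(name): name is "side" or "top" or "wrist"; returns (picture, depth): 384x512x3 uint8, red, green, blue; 384x512 float32, m along the optical axis (not along the pixel's ray), 0 where there is no reading.
- robot.camera_info(name): a dict with "vfov" (degrees; the focal length in pixels is half the picture's height over the tangent of half this angle, whatever the lens; pixels are square), "cx", "cy" (the principal point, pixels), "view" (4x4, takes a point from world to camera coordinates); the wrist camera has in their place "T_tool_cam" (4x4, takes a point from camera to tool coordinates, whose origin is the TCP and whose axes are the flange's). Camera axes: x right, y down, z forward; pixel columns grow to the right and rows downward; lengths in m; the calibration is good to about 2 mm. A picture is of the moment at which its call begins: read the wrist's pose just before it. camera_info takes no time and is no camera call.
A pose or a line that the arm cannot do raises robot.Unreachable and nothing moves.
- robot.job_done(): hands the job in; it is judged then, once.
Readings, each from a call of its own:
- robot.read_t(): time.
- robot.read_qpos(): joint angles.
- robot.read_qvel(): joint speeds.
- robot.read_effort(): joint torques, N m.
- robot.read_position(): TCP position.
- robot.read_tcp_rot(): TCP orientation.
- robot.read_force(): force on the tool from outside, world axes, zero at the start.
- robot.read_ft_torque(): the same for the moment, N m.
- robot.read_grip_width(): opening from 0.0 (shut) to 1.0 (fully open).
- robot.read_finger_force(): force on a finger pad.
Only numpy, scipy, OpenCV 4.12 (cv2) and the standard library are available. Lean on these libraries where they do the work, as an engineer would, in place of code of your own. Each camera call takes 0.05 s, during which the arm holds its last target. There are 200 camera calls.

## Working session

There is one attempt and no reset: what is moved stays moved. The work goes in short steps, each a Python script; the robot and the scene stay as the last script left them, time stands still between calls to the robot, and variables do not carry over. Pictures are saved under pics/ and viewed, at most 10 in all, crops included, and the job is handed in when it is done.

```bash
ls; mkdir -p pics; cat > h.py <<'E'
import numpy as np, cv2
from rig import robot
def save(img,name,crop=None,s=1):
    if crop: u0,v0,u1,v1=crop; img=img[v0:v1,u0:u1]
    cv2.imwrite('pics/'+name,cv2.resize(img[:,:,::-1],None,fx=s,fy=s,interpolation=cv2.INTER_CUBIC))
def f_of(i): return 192/np.tan(np.radians(i['vfov'])/2)
def pix2w(i,u,v,z=None,d=None,T=None):
    f=f_of(i); r=np.array([(u-i['cx'])/f,(v-i['cy'])/f,1.])
    C=np.linalg.inv(i['view']) if T is None else T
    o=C[:3,3]; w=C[:3,:3]@r
    if d is None: d=(z-o[2])/w[2]
    return o+d*w
def Twc(i):
    M=np.eye(4); M[:3,:3]=robot.read_tcp_rot(); M[:3,3]=robot.read_position(); return M@i['T_tool_cam']
E
python3 - <<'E'
from h import *
for n in('top','side'):
    p,d=robot.grab_frame(n); save(p,n+'0.png',s=1.5); np.savez(n+'0.npz',p=p,d=d); print(n,robot.camera_info(n))
print(robot.camera_info('wrist')); print(robot.read_tcp_rot(),robot.read_t())
E
```

```text
pics
top {'vfov': 55.086948168976726, 'cx': 250.30283921990508, 'cy': 190.58549073711868, 'view': array([[-1.04962717e-02, -9.99944607e-01, -7.81365182e-04,
         5.14634300e-03],
       [-9.83540777e-01,  1.04650359e-02, -1.80382988e-01,
         5.62541165e-01],
       [ 1.80381173e-01, -1.12484433e-03, -9.83596140e-01,
         9.18182923e-01],
       [ 0.00000000e+00,  0.00000000e+00,  0.00000000e+00,
         1.00000000e+00]])}
side {'vfov': 57.70462029473212, 'cx': 255.60563356915537, 'cy': 187.683337561082, 'view': array([[-0.80185315, -0.597289  ,  0.01665453,  0.43412949],
       [-0.29968411,  0.37789613, -0.87600454,  0.25384786],
       [ 0.51693419, -0.70741809, -0.48201523,  0.66037105],
       [ 0.        ,  0.        ,  0.        ,  1.        ]])}
{'vfov': 62.81023272801019, 'cx': 259.3669320806135, 'cy': 192.1064704235001, 'T_tool_cam': array([[ 4.19817615e-04, -9.57422352e-01, -2.88690601e-01,
         7.82602312e-02],
       [ 9.99999331e-01,  7.13204464e-04, -9.11081136e-04,
        -1.91393683e-04],
       [ 1.07818487e-03, -2.88690026e-01,  9.57422011e-01,
        -1.58168797e-01],
       [ 0.00000000e+00,  0.00000000e+00,  0.00000000e+00,
         1.00000000e+00]])}
[[ 9.50196695e-01 -3.11650657e-01 -3.30694721e-04]
 [-3.11650801e-01 -9.50195583e-01 -1.45999090e-03]
 [ 1.40782459e-04  1.49033980e-03 -9.99998880e-01]] 0.1
```

View pics/top0.png

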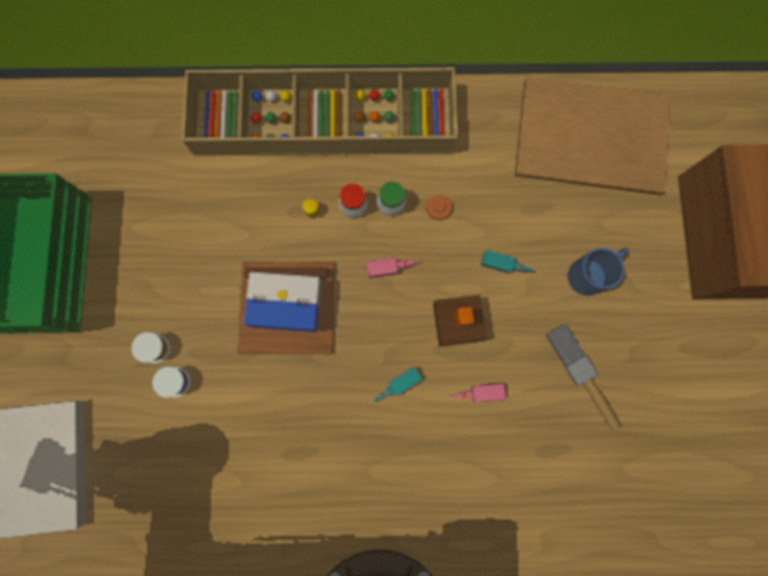

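View pics/side0.png

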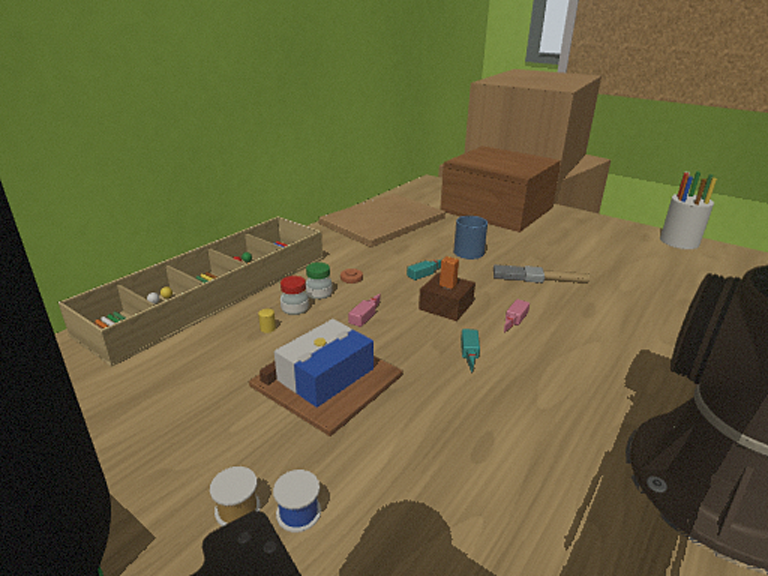

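Top view (1.5× px): the mould is at about (285,305) with its two notches at about (258,300) and (311,303), white half towards +x. The block with the orange handle is at (462,320). The side view shows the same layout, and the wedge is upright in its block. I'll take close wrist views of both next.

```bash
python3 - <<'E'
from h import *
i=robot.camera_info('top')
P=lambda u,v,z: pix2w(i,u/1.5,v/1.5,z=z).round(4)
print('board',[P(*c,.012) for c in((245,263),(336,263),(334,353),(238,352))])
print('notch',P(258,300,.067),P(311,303,.067)); print('block',[P(*c,.046) for c in((434,302),(483,296),(490,339),(441,346))], 'handle',P(466,315,.102))
m=P(285,302,.067); b=P(462,320,.046)
R=np.array([[0,1,0],[1,0,0],[0,0,-1.]])  # tool x->+y, tool y->+x
I=robot.camera_info('wrist')
for k,(c,h) in enumerate(((m,.20),(b,.24))):
    for RR in (R,R@np.diag([-1,-1,1])):
        q=robot.ik([c[0],c[1],h],RR); print(None if q is None else np.round(q,1))
    robot.goto([c[0],c[1],h],R); T=Twc(I); p,d=robot.grab_frame('wrist'); save(p,f'w{k}.png',s=1.5); np.savez(f'w{k}.npz',p=p,d=d,T=T); print(robot.read_t(),robot.read_position())
E
```

```text
board [array([0.6151, 0.239 , 0.012 ]), array([0.6133, 0.0714, 0.012 ]), array([0.4485, 0.0745, 0.012 ]), array([0.4521, 0.2462, 0.012 ])]
notch [0.5371 0.2013 0.067 ] [0.531  0.1102 0.067 ]
block [array([ 0.5336, -0.1033,  0.046 ]), array([ 0.5434, -0.1897,  0.046 ]), array([ 0.4678, -0.1984,  0.046 ]), array([ 0.4566, -0.1131,  0.046 ])] handle [ 0.5029 -0.1492  0.102 ]
[ 36.4  10.4 -16.8   0.  -62.7 143.6]
[ 36.4  10.4 -16.8   0.  -62.7 -36.4]
2.525 [0.53319137 0.15524999 0.19998468]
None
[  4.7   5.7 -17.1   0.  -67.2  -4.7]Traceback (most recent call last):
  File "<stdin>", line 12, in <module>
rig.Unreachable: the arm cannot take that pose within its joint ranges
```

View pics/w0.png

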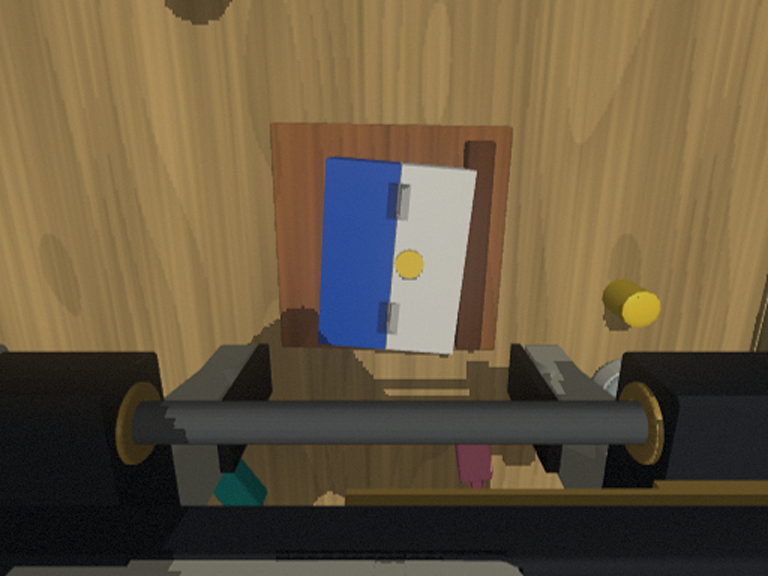

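The wrist view shows the mould clearly: left notch about (403,202) and right notch about (388,318) in 1.5× px, seam tilted about 5° from the image vertical. The flipped yaw works for both sites, so I'll use it.

```bash
python3 - <<'E'
from h import *
R=np.array([[0,1,0],[-1,0,0],[0,0,-1.]]); R[:,1]=[1,0,0]; R[:,0]=[0,-1,0]; R=np.column_stack([[0,-1,0],[-1,0,0],[0,0,-1.]])
print(np.linalg.det(R))
I=robot.camera_info('wrist')
robot.goto([.503,-.149,.23],R); T=Twc(I); p,d=robot.grab_frame('wrist'); np.savez('w1.npz',p=p,d=d,T=T); print(robot.read_t(),robot.read_position())
save(p,'w1.png',(140,40,380,230),3)
z=np.load('w0.npz'); save(z['p'],'w0c.png',(205,95,325,240),4)
E
```

```text
1.0
4.7917 [ 0.50309758 -0.14872176  0.22994755]
```

View pics/w1.png

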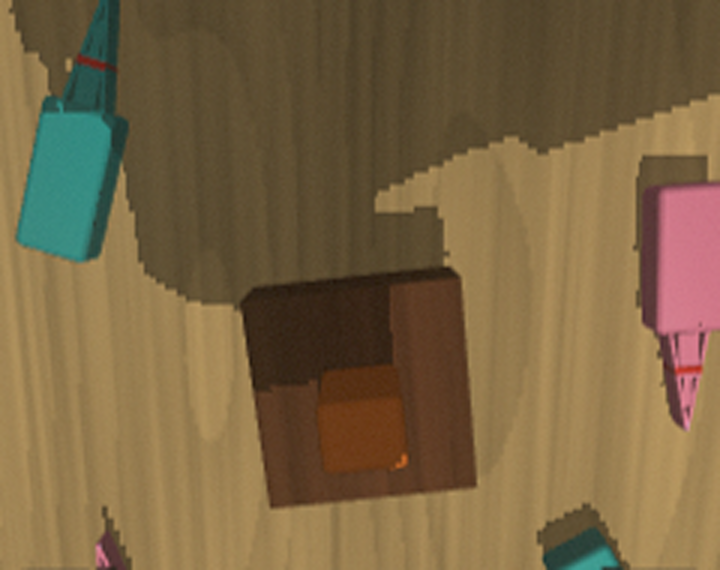

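View pics/w0c.png

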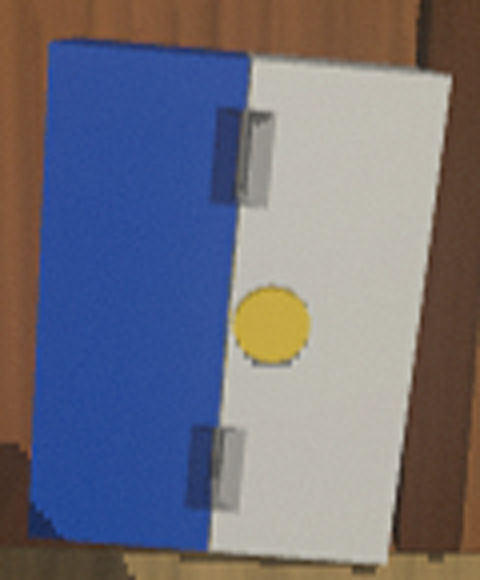

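The crop at 4× shows the left mouth centred at about (242,158), the right at (215,468), and the seam running from (250,55) to (208,550). The block crop at 3× shows block top corners (245,303), (462,278), (476,486), (272,507) and handle top corners (320,401), (402,397), (409,466), (325,471).

```bash
python3 - <<'E'
from h import *
I=robot.camera_info('wrist')
z=np.load('w0.npz'); Q=lambda u,v,h: pix2w(I,205+u/4-.4,95+v/4-.4,z=h,T=z['T']).round(4)
L=Q(242,158,.067);Rr=Q(215,468,.067); s1=Q(250,55,.067);s2=Q(208,550,.067)
print('L',L,'R',Rr,np.linalg.norm(L-Rr),'seam',s1,s2,'yaw',np.degrees(np.arctan2(-(s1-s2)[0],(s1-s2)[1])),np.degrees(np.arctan2(-(L-Rr)[0],(L-Rr)[1])))
for u,v in((120,300),(330,200)): print('depth z',pix2w(I,205+u/4,95+v/4,d=z['d'][95+v//4,205+u//4],T=z['T']))
print('board',[pix2w(I,u/1.5-.3,v/1.5-.3,z=.012,T=z['T']).round(4) for u,v in((272,123),(512,126),(495,348),(282,347))])
w=np.load('w1.npz'); Q=lambda u,v,h: pix2w(I,140+u/3-.4,40+v/3-.4,z=h,T=w['T']).round(4)
for n,c,h in(('block',((245,303),(462,278),(476,486),(272,507)),.046),('handle',((320,401),(402,397),(409,466),(325,471)),.102)):
    k=np.array([Q(*a,h) for a in c]); print(n,k.mean(0),[np.linalg.norm(k[j]-k[j-1]).round(4) for j in range(4)])
    for j in range(4): e=k[j]-k[j-1]; print(np.degrees(np.arctan2(e[1],e[0])).round(1),end=' ')
    print()
for u,v in((440,400),(365,430)): print('depth z',pix2w(I,140+u/3,40+v/3,d=w['d'][40+v//3,140+u//3],T=w['T']))
E
```

```text
L [0.538  0.2011 0.067 ] R [0.5318 0.1256 0.067 ] 0.07575414180096031 seam [0.5397 0.224  0.067 ] [0.53   0.1036 0.067 ] yaw -4.606073770281733 -4.694550124276641
depth z [0.50963568 0.16738282 0.06652421]
depth z [0.55875577 0.1912132  0.06721959]
board [array([0.4512, 0.2489, 0.012 ]), array([0.6177, 0.247 , 0.012 ]), array([0.6168, 0.0797, 0.012 ]), array([0.4471, 0.0804, 0.012 ])]
block [ 0.501225 -0.14795   0.046   ] [np.float64(0.0785), np.float64(0.0786), np.float64(0.0789), np.float64(0.0787)]
-84.3 -173.4 95.7 6.3 
handle [ 0.5014  -0.14885  0.102  ] [np.float64(0.0228), np.float64(0.0255), np.float64(0.0225), np.float64(0.0268)]
-86.7 -177.1 96.4 3.6 
depth z [ 0.47256577 -0.14673691  0.0477969 ]
depth z [ 0.50070496 -0.14976436  0.10174997]
```

```bash
cat >> h.py <<'E'
def rot(yaw):
    a=np.radians(yaw); c,s=np.cos(a),np.sin(a)
    return np.array([[c,-s,0],[s,c,0],[0,0,1]])@np.column_stack([[0,-1,0],[-1,0,0],[0,0,-1.]])
OFF=.053  # tcp z - tip z
BL=np.array([.5014,-.1485]); BY=6.2
L0=np.array([.5380,.2011]); R0=np.array([.5318,.1256]); MY=-4.65
E
python3 - <<'E'
from h import *
robot.goto([*BL,.15],rot(BY)); robot.servo_line([*BL,.059],speed=.12)
print('F0',robot.read_force()); robot.move_gripper(0.0)
print(robot.read_grip_width(),robot.read_finger_force(),robot.read_force(),robot.read_position(),robot.read_t())
robot.servo_line([*BL,.165],speed=.12); print('F lifted',robot.read_force(),robot.read_grip_width())
robot.goto([*L0,.165],rot(MY)); robot.servo_line([*L0,.067+.006+OFF],speed=.1)
robot.dwell(.3); print('F hover',robot.read_force(),robot.read_position(),robot.read_t())
I=robot.camera_info('wrist'); T=Twc(I); p,d=robot.grab_frame('wrist'); np.savez('w2.npz',p=p,d=d,T=T); save(p,'w2.png',(150,120,400,384),2.2); print(robot.read_t())
E
```

```text
F0 [ 0.17257338 -0.22482101  0.92022731]
0.31966090874934827 29.999383091926575 [ 0.6975217  -0.15404656 -0.52906247] [ 0.50146295 -0.14849645  0.05898073] 7.0833
F lifted [ 0.43893116  0.38380727 -0.47106163] 0.31451961048241656
F hover [-0.68428404  0.21112182 -1.72177211] [0.53825178 0.20130869 0.12660132] 10.2833
10.3333
```

View pics/w2.png

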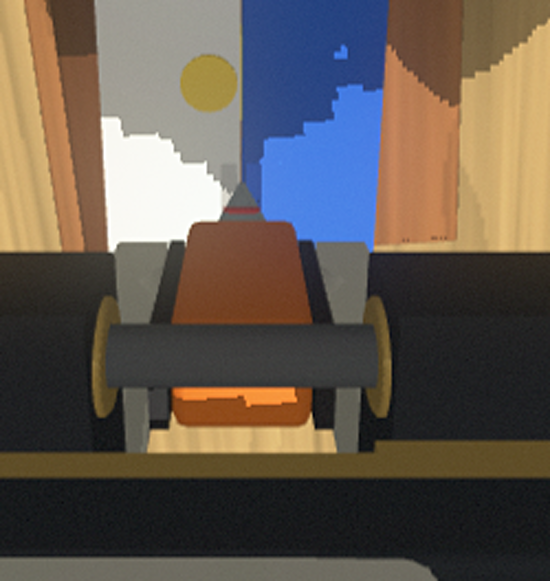

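The blade tip at crop px (241,183) lines up with the seam line (x≈240). Now I'll press the left notch to about 2 mm, following sideways by feel.

```bash
cat >> h.py <<'E'
TOP=.067
ex=np.array([np.cos(np.radians(MY)),np.sin(np.radians(MY))])
def force(F0,n=3):
    return np.mean([robot.read_force() for _ in range(n)],0)-F0
def press(xy,depth,start,step=.0007,v=.004,k=1e-4,fmax=14,dbite=.011):
    """tare at hover, go to depth 'start', then press to 'depth' following Fx; returns the xy reached"""
    xy=np.array(xy,float); robot.dwell(.2); F0=force(0,5)
    robot.servo_line([*xy,TOP+OFF-start],speed=.015)
    D=start; n=0; f=0
    while D<depth:
        s=min(step,depth-D); D+=s
        F=force(F0); f=F[:2]@ex
        dx=np.clip(k*f,-.0006,.0006)-(.18*s if D>dbite else 0)
        xy=xy+dx*ex
        robot.servo_line([*xy,TOP+OFF-D],speed=v); n+=1
        F=force(F0)
        if n%3==0 or F[2]>fmax: print('D %.1f F %s off %.2f'%(D*1e3,np.round([F[:2]@ex,F[:2]@[-ex[1],ex[0]],F[2]],1),((xy@ex)*1e3)),robot.read_t().__round__(2))
        if F[2]>fmax or abs(F[:2]@ex)>9: print('STOP',D,F); break
    p=robot.read_position(); print('end tip depth %.2f'%(1e3*(TOP+OFF-p[2])),p[:2],xy,robot.read_t())
    return xy
def up(xy): robot.servo_line([*xy,TOP+OFF+.006],speed=.05)
E
python3 - <<'E'
from h import *
print(L0@ex)
xy=press(L0,.0165,.003)
E
```

```text
0.519926254447995
D 5.1 F [ 0.4 -0.5 -0.9] off 519.97 12.26
D 7.2 F [ 0.2 -1.1  0.1] off 520.00 13.23
D 9.3 F [-0.3 -0.1 -0.3] off 520.14 14.21
D 11.4 F [0.1 0.3 0.6] off 519.98 15.18
D 13.5 F [2.3 0.5 2.2] off 520.06 16.16
D 15.6 F [-1.1 -0.7 10.2] off 520.06 17.13
end tip depth 15.40 [0.53826968 0.20132081] [0.53786725 0.2011108 ] 17.7167
```

```bash
sed -i 's/while D<depth:/while TOP+OFF-robot.read_position()[2]<depth-1e-4 and D<depth+.003:/; s/s=min(step,depth-D); D+=s/s=step; D+=s/' h.py
python3 - <<'E'
from h import *
p=robot.read_position(); up(p[:2]); robot.servo_line([*R0,TOP+OFF+.006],speed=.08)
xy=press(R0,.0205,.008)
E
```

```text
D 10.1 F [ 0.4 -0.5 -0.8] off 519.91 21.68
D 12.2 F [ 1.1 -0.6 -0. ] off 519.81 22.65
D 14.3 F [ 0.2 -0.3  6.6] off 520.01 23.63
D 16.4 F [-2.2 -0.2 12.6] off 519.54 24.62
D 18.5 F [-0.5 -0.9 12.7] off 518.88 25.62
D 20.6 F [-0.3 -0.7 13.4] off 518.48 26.61
end tip depth 20.59 [0.53096785 0.12604924] [0.53012828 0.12573597] 27.2583
```

```bash
python3 - <<'E'
from h import *
p=robot.read_position(); up(p[:2]); q=L0-.0007*ex; robot.servo_line([*q,TOP+OFF+.006],speed=.08)
xy=press(q,.025,.013,fmax=16,v=.0035)
p,d=robot.grab_frame('wrist'); save(p,'w3.png',(150,120,400,300),3.2)
E
```

```text
D 15.1 F [3.  1.5 5.1] off 520.15 31.77
D 17.2 F [ 0.7  1.3 10.5] off 520.32 32.83
D 19.3 F [-0.1  1.1 10.6] off 519.95 33.89
D 21.4 F [ 0.4  1.1 11.9] off 519.55 34.95
D 23.5 F [ 0.2  0.5 11.9] off 519.08 36.02
D 25.6 F [ 0.1  1.1 12. ] off 518.64 37.08
end tip depth 25.49 [0.53647368 0.20133205] [0.53659578 0.20121421] 37.425
```

View pics/w3.png

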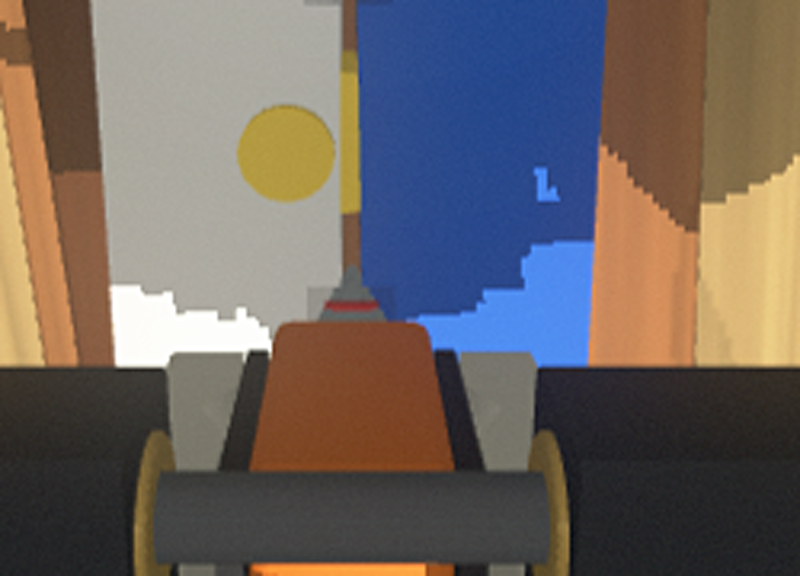

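The view shows the gap open at mid-length, from about px 342 to 360 near row 200, with the red band at about row 307. I'll measure the gap along the seam numerically.

```bash
cat > gap.py <<'E'
from h import *
def gap():
    I=robot.camera_info('wrist'); T=Twc(I); p,d=robot.grab_frame('wrist')
    G=[]
    for v in range(60,205,4):
        r=p[v].astype(float); sat=r.max(1)-r.min(1)
        white=(sat<30)&(r.mean(1)>100); blue=(r[:,2]>r[:,0]+40)
        if blue.sum()<20: continue
        ub=np.where(blue)[0]; ub=ub[(ub>215)&(ub<330)]; uw=np.where(white)[0]
        if len(ub)==0: continue
        ub=ub.min(); uw=uw[uw<ub]
        if len(uw)==0: continue
        uw=uw.max(); a,b=pix2w(I,uw+.5,v,z=TOP,T=T),pix2w(I,ub-.5,v,z=TOP,T=T)
        G.append((a[1],(a-b)[0]*1e3,uw,ub))
    return np.array(G)
if __name__=='__main__': print(robot.read_grip_width(),robot.read_position()); np.set_printoptions(suppress=True,precision=3); print(gap())
E
python3 gap.py
```

```text
0.3165542851382322 [0.53649062 0.20133206 0.09453979]
[[  0.104   2.728 255.    261.   ]
 [  0.106   2.19  256.    261.   ]
 [  0.108   0.    260.    261.   ]
 [  0.11    0.    260.    261.   ]
 [  0.113   0.    260.    261.   ]
 [  0.114   2.22  256.    261.   ]
 [  0.117   2.228 256.    261.   ]
 [  0.119   2.236 256.    261.   ]
 [  0.121   2.244 256.    261.   ]
 [  0.123   2.251 256.    261.   ]
 [  0.125   2.259 256.    261.   ]
 [  0.127   2.267 256.    261.   ]
 [  0.129   2.275 256.    261.   ]
 [  0.132   2.284 256.    261.   ]
 [  0.134   2.865 256.    262.   ]
 [  0.136   2.875 256.    262.   ]
 [  0.138   2.885 256.    262.   ]
 [  0.141   2.896 256.    262.   ]
 [  0.143   2.906 256.    262.   ]
 [  0.145   2.917 256.    262.   ]
 [  0.148   3.513 255.    262.   ]
 [  0.15    3.526 255.    262.   ]
 [  0.152   3.539 255.    262.   ]
 [  0.155   3.552 255.    262.   ]
 [  0.157   3.566 255.    262.   ]
 [  0.159   4.175 255.    263.   ]
 [  0.162   0.    262.    263.   ]
 [  0.165   0.    262.    263.   ]
 [  0.167   0.    262.    263.   ]
 [  0.17    0.    262.    263.   ]
 [  0.172   4.255 255.    263.   ]
 [  0.174   4.271 255.    263.   ]
 [  0.177   3.675 256.    263.   ]
 [  0.179   3.689 256.    263.   ]
 [  0.182   3.703 256.    263.   ]
 [  0.185   3.718 256.    263.   ]
 [  0.187   3.732 256.    263.   ]]
```

```bash
python3 - <<'E'
from gap import *
p=robot.read_position(); up(p[:2]); q=R0-.0012*ex; robot.servo_line([*q,TOP+OFF+.006],speed=.1)
xy=press(q,.0275,.0165,fmax=16,v=.0035)
p=robot.read_position(); up(p[:2]); robot.servo_line([*L0,TOP+OFF+.012],speed=.1); robot.dwell(.2)
g=gap(); g=g[g[:,1]>1]; c=np.polyfit(g[:,0],g[:,1],1); print('gapL,R',np.polyval(c,[.2011,.1256]),robot.read_t())
p,d=robot.grab_frame('wrist'); save(p,'w4.png',(150,60,400,240),3.2); print(g[::3].round(3))
E
```

```text
D 18.6 F [ 2.8 -0.6  0.3] off 518.62 42.13
D 20.7 F [ 1.2 -0.9  6.6] off 518.98 43.2
D 22.8 F [-1.7 -1.8 14.4] off 518.64 44.27
D 24.9 F [-1.4 -1.2 13.5] off 517.87 45.36
D 27.0 F [-0.6 -1.3 13.2] off 517.33 46.43
D 29.1 F [ 0.1 -0.8 12.9] off 516.84 47.5
end tip depth 27.73 [0.52971366 0.12622201] [0.52878005 0.12584563] 47.5
gapL,R [3.78462526 5.03458021] 49.5083
[[1.040e-01 5.942e+00 2.580e+02 2.680e+02]
 [1.140e-01 4.686e+00 2.580e+02 2.660e+02]
 [1.220e-01 4.736e+00 2.580e+02 2.660e+02]
 [1.300e-01 4.786e+00 2.580e+02 2.660e+02]
 [1.380e-01 4.838e+00 2.580e+02 2.660e+02]
 [1.460e-01 4.891e+00 2.580e+02 2.660e+02]
 [1.550e-01 4.944e+00 2.580e+02 2.660e+02]
 [1.630e-01 5.000e+00 2.580e+02 2.660e+02]
 [1.720e-01 5.056e+00 2.580e+02 2.660e+02]
 [1.810e-01 4.383e+00 2.580e+02 2.650e+02]
 [1.900e-01 3.695e+00 2.580e+02 2.640e+02]
 [2.000e-01 1.495e+00 2.610e+02 2.640e+02]]
```

View pics/w4.png

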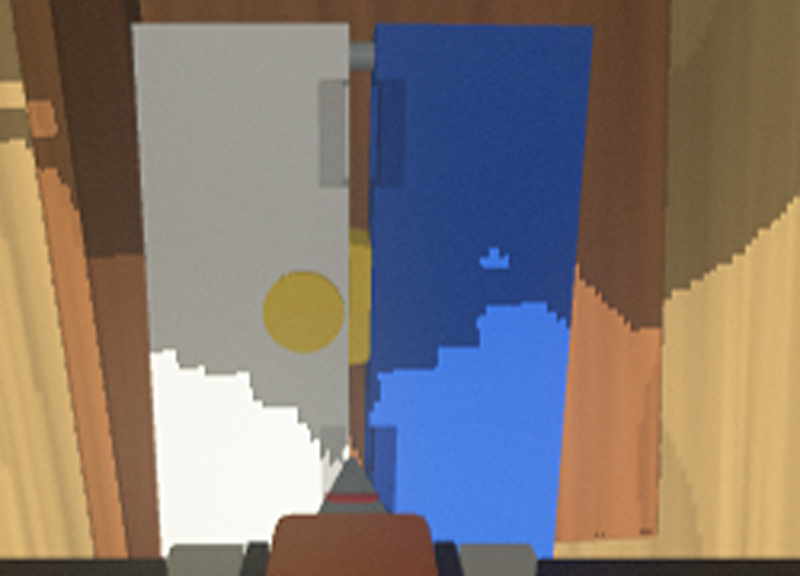

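Looking at the gap (crop scale about 4.8–5.3 px/mm), the right notch is open about 5 mm and the left about 4 mm. One more light press on the left, then I'll put the wedge back.

```bash
python3 - <<'E'
from gap import *
q=L0-.0018*ex; robot.servo_line([*q,TOP+OFF+.004],speed=.05)
xy=press(q,.0275,.022,fmax=16,v=.0035)
p=robot.read_position(); robot.servo_line([*p[:2],.155],speed=.08)
I=robot.camera_info('wrist'); T=Twc(I); p,d=robot.grab_frame('wrist'); save(p,'w5.png',(150,60,400,240),3.2); print(robot.read_t())
E
```

```text
D 24.1 F [ 2.9 -0.9  3.4] off 517.81 53.02
D 26.2 F [ 1.5 -0.8 10.8] off 518.13 54.08
D 28.3 F [-0. -1. 12.] off 517.81 55.14
end tip depth 27.47 [0.53608122 0.20145191] [0.53588822 0.20127177] 55.1417
56.1333
```

View pics/w5.png

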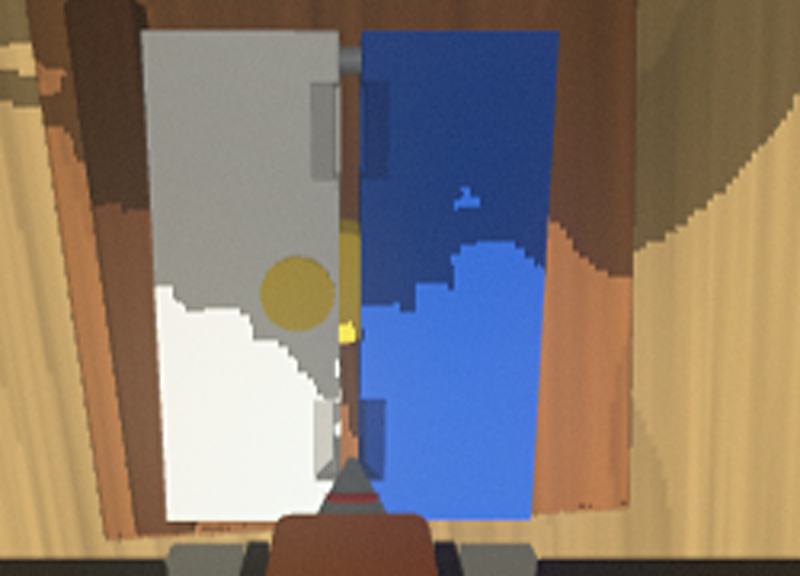

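Both gaps now look equal at about 4.8 mm (px 340–361 along the whole seam). Returning the wedge to its block.

```bash
python3 - <<'E'
from h import *
robot.goto([*BL,.155],rot(BY)); t=robot.read_t(); F0=force(0,5)
robot.servo_line([*BL,.103],speed=.1); 
z=.103
while z>.0591:
    z-=.0073 if z>.066 else .002; z=max(z,.059); robot.servo_line([*BL,z],speed=.06 if z>.066 else .02); F=force(F0,2)
    if np.linalg.norm(F)>9: print('contact',z,F); break
print(t,robot.read_t(),robot.read_position(),F)
E
```

```text
57.4583 60.2667 [ 0.50139436 -0.14850983  0.05898147] [-0.28171249  0.257561    0.89198695]
```

```bash
python3 - <<'E'
from h import *
F0=force(0,5); z=.059
while z>.055:
    z-=.0007; robot.servo_line([*BL,z],speed=.01); F=force(F0,2)
    if F[2]>3: break
print(z,F,robot.read_t())
robot.move_gripper(.7); robot.servo_line([*BL,.16],speed=.15); print(robot.read_t())
p,d=robot.grab_frame('wrist'); save(p,'w6.png',(140,40,380,230),3); print(robot.read_t())
E
```

```text
0.0583 [-2.52712815  0.92575966  6.41581126] 60.5167
62.1167
62.1667
```

View pics/w6.png

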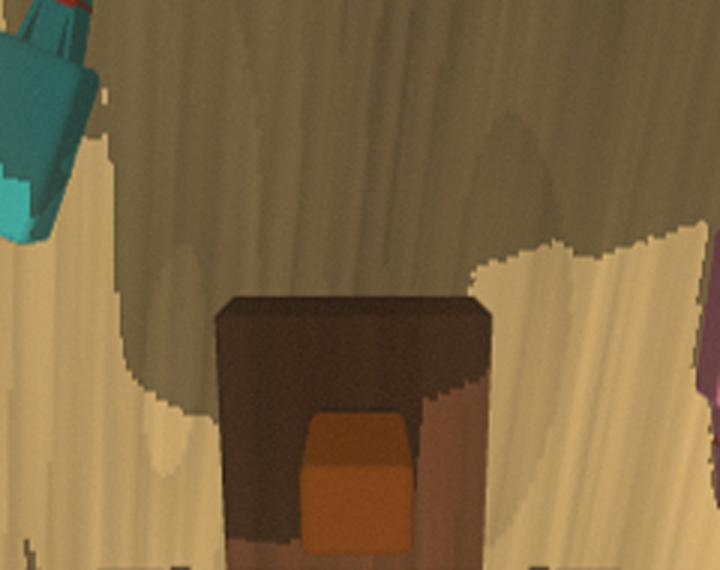

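The handle stands square and upright in the block, top face at about (357,508). I'll check its height, then hand in.

```bash
python3 - <<'E'
from h import *
I=robot.camera_info('wrist'); T=Twc(I); p,d=robot.grab_frame('wrist')
zs=[pix2w(I,140+u/3,40+v/3,d=d[40+v//3,140+u//3],T=T)[2] for u,v in((357,480),(330,510),(385,510),(357,535))]; print(np.round(zs,4),robot.read_t())
if np.mean(zs)<.105: print(robot.job_done())
E
```

```text
[0.1029 0.1014 0.1025 0.1027] 62.2167
the job is handed in; nothing more can be done
None
```

I worked the blue half off evenly, leaving both notches open about 4.8 mm by camera estimate. The wedge stands fully home in its block, released (handle top about 102 mm over the table, as it should be), and I handed the job in at 62 s of the 72 s allowed; the hand-in returned no verdict.

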